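# Clip the bangle bar back onto its stand

### The arm

A 7-joint arm with a two-finger parallel gripper is mounted at the origin on the work surface. World frame = base frame: x ahead of the robot, y to its left, z up, the work surface at z = 0. Lengths are in m, angles in rad, forces in N, time in s.
With the tool pointing down it reaches from about 0.425 to 0.95 m from the base axis. Payload 4.7 kg.
Tool frame: the origin (TCP) lies midway between the tips of the shut fingers; the grasp point (between the pads) lies 19 mm behind it (bot.pinch_z is the distance from the TCP to the grasp point, in m); z points along the fingers, y is the line along which they close (so a half turn about z gives the same grasp; the last joint's range is limited). The gripper opens to 87 mm and grips with 3 to 60 N. Pads are 19 mm wide; open, the fingers measure 117 mm over their backs; the gripper's body (75 mm by 190 mm) begins 51 mm behind the grasp point.
Start: joints at [-1.161, 0.469, -0.049, 1.532, 0.024, 1.141, -0.082], TCP at [0.287, 0.611, 0.223] pointing down, gripper open.
Joint ranges: [-2.59, 2.59], [-0.33, 1.99], [-1.39, 1.29], [0.1, 2.45], [-1.04, 4.18], [0.21, 1.99], [-2.66, 2.66]. Speed limits (rad/s): [2.57, 2.57, 3.14, 3.14, 3.14, 3.14, 3.14].

### API

Orientations are given as [roll, pitch, yaw] about the fixed x, y, z axes, in that order (R = Rz(yaw) Ry(pitch) Rx(roll)).
In Python, from workcell import sensors, capture, get_calibration, order, bot gives the robot as it stands.
- The arm moves only by the tool arm_command, never from a script. Its argument "deltas" is a list of rows, each an object with "dp": the shift along the world's x, y, z normalised to -1 to 1, where 1 is 0.3 m, a list of three; "rot": the turn, a rotation vector about the world's x, y, z normalised to -1 to 1, where 1 is 180 degrees, a list of three; "hand": the opening, from 0 (shut) to 1 (fully open). In form: [{"dp": [x, y, z], "rot": [ax, ay, az], "hand": hand}, ...]. A call has 1 to 10 rows; each row is the pose to reach, as a shift and turn from the pose commanded when the call began, turning the shorter way round; what a row does not reach only later rows make up. A row lasts 1/8 s, in which the tool goes at most 62.5 mm and 10.7 degrees, less where a joint would pass 70% of its speed; a pose out of reach is approached as far as the arm can. A call with a number of a shift or a turn outside -1 to 1 is refused whole. A call with a gripper value outside its range is refused whole. The fingers move at their own pace and stop on an object; "force" is the grip in N (left out, the last holds). Time passes only in rows, so rows that repeat a pose let the fingers close. It gives the time, the measured TCP pose, the force, the opening and the grip force at its end, in the units of the state.
- sensors.state(): the state, without advancing time (a new reading comes with each control period).
- capture(name): name is "scene" or "top" or "wrist"; returns (picture, depth): 384x512x3 uint8, red, green, blue; 384x512 float32, m along the optical axis (not along the pixel's ray), 0 where there is no reading.
- get_calibration(name): a dict with "vfov" (degrees; the focal length in pixels is half the picture's height over the tangent of half this angle, whatever the lens; pixels are square), "cx", "cy" (the principal point, pixels), "T" (4x4, takes a point from camera to world coordinates). Camera axes: x right, y down, z forward; pixel columns grow to the right and rows downward; lengths in m; the calibration is good to about 2 mm. A picture is of the moment at which its call begins: read the wrist's pose just before it. get_calibration takes no time and is no camera call; for the wrist camera it gives the pose at the moment of the call.
- order.hand_in(): hands the job in; it is judged then, once.
The state is a dict: "time": time; "joint_positions": joint angles; "joint_vel": joint speeds; "effort": joint torques, N m; "position": TCP position; "tool_rot": TCP orientation; "contact_force": force on the tool from outside, world axes, zero at the start; "torque": the same for the moment, N m; "grip_width": finger opening in m; "grasp_force": force on a finger pad.
Only numpy, scipy, OpenCV 4.12 (cv2) and the standard library are available. Lean on these libraries where they do the work, as an engineer would, in place of code of your own. Each camera call takes 0.05 s, during which the arm holds its last target. There are 200 camera calls.

### The job

The wooden bar of the bangle stand has been taken off and lies on the dresser. Lay it back across the two notched posts so that it sits level in both, and press its end down at the brass spring clip until the clip snaps over it; how far the posts are pulled out varies, so feel for the height. Work gently: do not drop the bar or force it onto the stand (35 N of push is too much), and leave the other things on the dresser where they are.

Things in the scene. Friction and masses are not known exactly. Their poses are not given: they have to be found in the camera images.
- bar: the loose bar: a pale wooden rod 18 mm in diameter, 154 mm between two white square end blocks (30 x 30 mm, 20 mm long; 194 mm overall; about 0.16 kg). Origin at the middle of the rod, on its axis; its y axis runs along the rod. Either way round fits. It starts lying on the dresser top on its end blocks, its axis 15 mm high
- stand: fixed stand: pale foot board 110 (x) x 200 (y) x 15 mm with two dark posts, 16 mm thick in brass sleeves, centred at y = +65 mm (open post) and y = -65 mm (clip post); origin at the centre of the board's underside. The posts slide up together and are locked at a height that varies and is not reported: the seated rod's axis lies at x = 0, level, 100 to 145 mm above the dresser top
- open_foot (a point): point on the foot board's top at the middle of the open post (stand's x 0, y +65 mm); axes as the stand's. The open post has a plain 90 degree V notch open upwards, 48 mm wide at the mouth, whose sides rise to 11 mm above the seated rod's axis. The bar's end blocks go outside the two posts, with 4 mm of end play each way
- clip_foot (a point): point on the foot board's top at the middle of the clip post (stand's x 0, y -65 mm). That post has a V notch at the bottom; on its +x side an upright wall, 10.5 mm from the notch's centre line, rises to 34 mm above the seated rod's axis, then flares outwards to 50 mm; on its -x side a brass jaw leans over the notch. A cross rail joins the posts 40 mm below the rod
- jaw (a joint): angle of the brass sprung jaw: 0 = shut (its rest), up to 0.35 rad = pushed open towards the stand's -x. Its nose hangs 10.5 mm above the seated rod's axis, with a steep ramp up to 36 mm: a rod lowered between ramp and wall stops about 24 mm above its seat and must be pressed down with roughly 8 to 15 N at that end; then the jaw snaps shut over it
- candle: amber glass candle jar, 44 mm across, 55 mm tall; a bystander; origin at the centre of its underside
- succulent: small green plant in a terracotta pot, 80 mm across, 125 mm tall; a bystander; origin at the centre of its underside
- dish: blue ceramic trinket bowl, 100 mm across, 35 mm tall; a bystander; origin at the centre of its underside
- perfume: green glass bottle, 48 mm across, 110 mm tall; a bystander; origin at the centre of its underside
- hairbrush: wooden brush, 200 mm long; a bystander; origin at the centre of its underside
- bangle: copper bangle, 72 mm across, 12 mm tall; a bystander; origin at the centre of its underside

How it is judged:
At the end, for the whole second after the job is handed in: The bar rests fully home in both notches: level within 0.03 rad, in line with the posts within 0.03 rad, its middle within 4 mm of their line and 8 mm of midway between them; the jaw is shut over it (below 0.04 rad); the bar is at rest, carried by the stand (x of bar in the frame of stand between -0.004 and 0.004 m and y of bar in the frame of stand between -0.008 and 0.008 m and angle between the y axis of bar and the y axis of stand, either way round below 0.03 rad and angle between bar's own y axis and vertical between 1.541 and 1.601 rad and value of joint jaw below 0.04 rad and contact force between bar and stand above 0.4 N and linear speed of bar below 0.02 m/s and angular speed of bar below 0.3 rad/s); the robot touches nothing.
It fails at once if the bar bears on the stand with more than 50 N (contact forces summed over the notch faces: about 35 N of downward push) (contact force between bar and stand above 50 N).
It fails at once if the bar is dropped (it moves faster than 0.6 m/s while the fingers do not touch it, a free fall of about 20 mm) (contact force between bar and the fingers below 0.01 N and linear speed of bar above 0.6 m/s).
It fails at once if a bystander has been moved by more than 30 mm (distance of any of candle, succulent, dish, perfume, hairbrush, bangle from where it was at the start of the episode above 0.03 m).
It also fails if it takes over 45 s, if anything falls off the work surface, if the arm or the gripper's body presses on something with over 40 N, if the wrist force passes 120 N, or if a joint passes its speed limit or range.

## Working session

There is one attempt and no reset: what is moved stays moved. The work goes in short steps, Python scripts to look and compute and a tool call to move; the robot and the scene stay as the last step left them, time stands still between calls to the robot, and variables do not carry over. Pictures are saved under pics/ and viewed, at most 10 in all, crops included, and the job is handed in when it is done.

Besides the shell and the picture viewer there is one more tool, called after ">>>" by a JSON object that holds its "name" and its "arguments". arm_command: Moves the arm, as the interface text tells. Scaled input: -1 to 1 covers 0.3 m each way for a shift and 180 degrees each way for a turn. Its arguments: {"type":"object","properties":{"deltas":{"type":"array"},"force":{"type":"number"}},"required":["deltas"]}

```bash
ls; mkdir -p pics
cat > h.py <<'E'
import numpy as np, cv2
from workcell import sensors, capture, get_calibration, order, bot
def world(name, d, c=None):
    c=c or get_calibration(name); H,W=d.shape; f=H/2/np.tan(np.radians(c["vfov"])/2)
    v,u=np.mgrid[:H,:W]
    P=np.stack([(u-c["cx"])/f*d,(v-c["cy"])/f*d,d],-1)
    T=np.array(c["T"]); return P@T[:3,:3].T+T[:3,3]
E
python3 - <<'E'
from h import *
for n in("top","scene"):
    p,d=capture(n); cv2.imwrite(f"pics/{n}0.png",p[:,:,::-1]); np.savez(f"{n}0.npz",p=p,d=d,w=world(n,d))
    c=get_calibration(n);print(n,c,(d>0).mean())
print(sensors.state())
E
```

```text
pics
top {'vfov': 44.01108145624739, 'cx': 255.34129440252627, 'cy': 196.01224811874278, 'T': array([[ 2.39814895e-02, -9.97170435e-01,  7.12461375e-02,
         4.48594428e-01],
       [-9.99710712e-01, -2.40515486e-02, -1.25497569e-04,
        -1.31890008e-02],
       [ 1.83872240e-03, -7.12225172e-02, -9.97458757e-01,
         1.68971326e+00],
       [ 0.00000000e+00,  0.00000000e+00,  0.00000000e+00,
         1.00000000e+00]])} 0.9961954752604166
scene {'vfov': 53.667348619695545, 'cx': 256.9561956502375, 'cy': 189.58954642738948, 'T': array([[-0.06874699,  0.77525158, -0.62790034,  1.26799535],
       [ 0.9975393 ,  0.04473995, -0.05397849,  0.04404822],
       [-0.01375469, -0.63006613, -0.77641966,  0.97677899],
       [ 0.        ,  0.        ,  0.        ,  1.        ]])} 0.9962565104166666
{'time': 0.1, 'joint_positions': array([-1.16086685,  0.46938325, -0.04856842,  1.53355744,  0.02412104,
        1.14102963, -0.08232438]), 'joint_vel': array([ 9.23974797e-05, -3.06054877e-03, -1.35023700e-03, -2.41811526e-03,
       -5.53166280e-04, -1.49681350e-03, -3.85386523e-04]), 'effort': array([ 1.42108170e-04, -5.09167027e+01, -8.13172362e-02, -2.36828649e+01,
       -6.13960577e-02,  3.44293693e-02,  6.37720404e-05]), 'position': array([0.28657279, 0.61055036, 0.22159638]), 'tool_rot': array([-3.13980359e+00,  9.41828076e-05,  2.70275263e+00]), 'contact_force': array([-0.41336554, -0.62221486, -0.05204441]), 'torque': array([-0.03596668,  0.07974595, -0.00989167]), 'grasp_force': 0.0, 'grip_width': 0.08691151541210312}
```

View pics/top0.png

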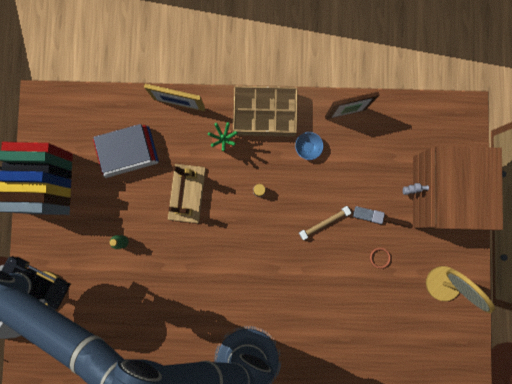

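View pics/scene0.png

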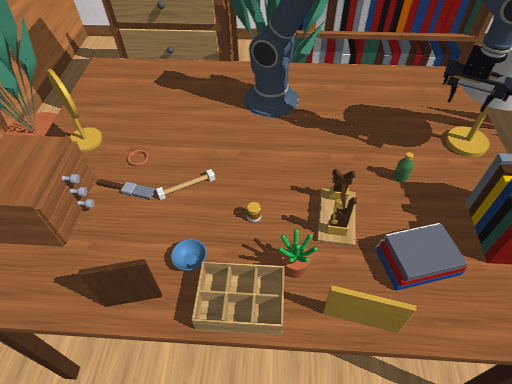

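The top view shows the bar from about (305,235) to (347,211), with the hairbrush touching distance from its right block. The stand is at (187,193), the candle at (260,190), and the perfume at (118,242). In the scene view the stand is at (338,215) and the bar at (187,186). Next I'll measure them.

Run:
```python
from h import *
for n,roiS,roiB in(("top",(155,150,220,235),(295,200,356,245)),("scene",(312,160,365,250),(150,165,220,205))):
    z=np.load(f"{n}0.npz"); p,d,w=z["p"],z["d"],z["w"]
    hsv=cv2.cvtColor(p,cv2.COLOR_RGB2HSV)
    x0,y0,x1,y1=roiB; W=w[y0:y1,x0:x1]; h=hsv[y0:y1,x0:x1].astype(int)
    white=((h[...,1]<50)&(h[...,2]>170)).astype(np.uint8)
    k,l,s,c=cv2.connectedComponentsWithStats(white)
    for i in range(1,k):
        if s[i,4]>15: print(n,"white",s[i,4],c[i]+[x0,y0],np.median(W[l==i],0).round(4), W[l==i].mean(0).round(4))
    rod=(W[...,2]>.012)&(W[...,2]<.04)&(h[...,2]>120)
    q=W[rod]; 
    print("rod n",len(q),q.mean(0)); 
    r=cv2.minAreaRect((q[:,:2]*1000).astype(np.float32)); print("bar rect",r)
    x0,y0,x1,y1=roiS; W=w[y0:y1,x0:x1]; h=hsv[y0:y1,x0:x1].astype(int)
    m=(W[...,2]>.008)&(W[...,2]<.022)&(h[...,2]>90); q=W[m]
    print("board",len(q),cv2.minAreaRect((q[:,:2]*1000).astype(np.float32)), np.median(q[:,2]))
    m=(W[...,2]>.05);print("maxz",W[...,2].max()); q=W[m]; print(len(q))
    sc=p[y0-5:y1+5,x0-5:x1+5]; cv2.imwrite(f"pics/st_{n}.png",cv2.resize(sc[:,:,::-1],None,fx=6,fy=6,interpolation=cv2.INTER_CUBIC))
    np.set_printoptions(linewidth=250)
    if n=="top": print((W[::3,::3,2]*1000).astype(int))
a=cv2.imread("pics/st_top.png");b=cv2.imread("pics/st_scene.png")
H=max(a.shape[0],b.shape[0]);o=np.zeros((H,a.shape[1]+b.shape[1],3),np.uint8);o[:a.shape[0],:a.shape[1]]=a;o[:b.shape[0],a.shape[1]:]=b
cv2.imwrite("pics/st.png",o);print(o.shape)
```

```text
top white 45 [346.17777778 210.22222222] [ 0.5257 -0.3315  0.0294] [ 0.5236 -0.3251  0.0646]
top white 46 [302.89130435 234.36956522] [ 0.4383 -0.1826  0.0294] [ 0.4372 -0.1824  0.0277]
rod n 258 [ 0.48171759 -0.260551    0.02509405]
bar rect ((485.0292663574219, -266.736572265625), (68.60155487060547, 217.6768341064453), 18.748762130737305)
board 1072 ((581.2200317382812, 229.75698852539062), (285.61993408203125, 227.58230590820312), 1.7113648653030396) 0.014814893373450655
maxz 1.689713256639624
476
[[  13  -11   -1    0    4    4   -2   -1   -1   -5    1   -4    4    4   -6    5    7    3   -2    4    5    0]
 [  21    1   10   -1   -7    0   -4   -3    4    0    1   -3    0   -6   -3    4    7    0   -6    0    0   -3]
 [  18    0   -3    4    1    0    5    0   -2    7   -3    1   -5    0    0    4    0    5    3   -2    2    1]
 [  27   -3    4    0    2    3    1    1    4    1    0    0    0   -4   -4    3    0    7    6    1    2    3]
 [  28   -6    4   -1    8  -11   -5   -1    0   -3   -4    2    1   -7   -1   -2    2    2   -5   -7   -4   -4]
 [   1   -1    1    1   -1  
[... 2508 characters left out ...]
3   -7   -1    2    3   -2    2    3    1    1    4   -2    9]
 [   2    0    0   -5    6    5    3    0   -4    2   -6    0    2   -4   -7    1   -8    3    5    0   -2    0]]
scene white 64 [210.828125 174.359375] [ 0.4431 -0.1817  0.0274] [ 0.4383 -0.1816  0.0211]
scene white 72 [160.70833333 192.83333333] [ 0.5314 -0.3312  0.0272] [ 0.5376 -0.3267  0.0354]
rod n 385 [ 0.48768987 -0.26936003  0.02268188]
bar rect ((486.88177490234375, -271.2078552246094), (51.623863220214844, 214.97943115234375), 24.74620819091797)
board 1010 ((574.5912475585938, 229.6519012451172), (107.97493743896484, 201.19837951660156), 84.43319702148438) 0.015644767742576504
maxz 0.9767789901171117
1066
(600, 828, 3)
```

View pics/st.png

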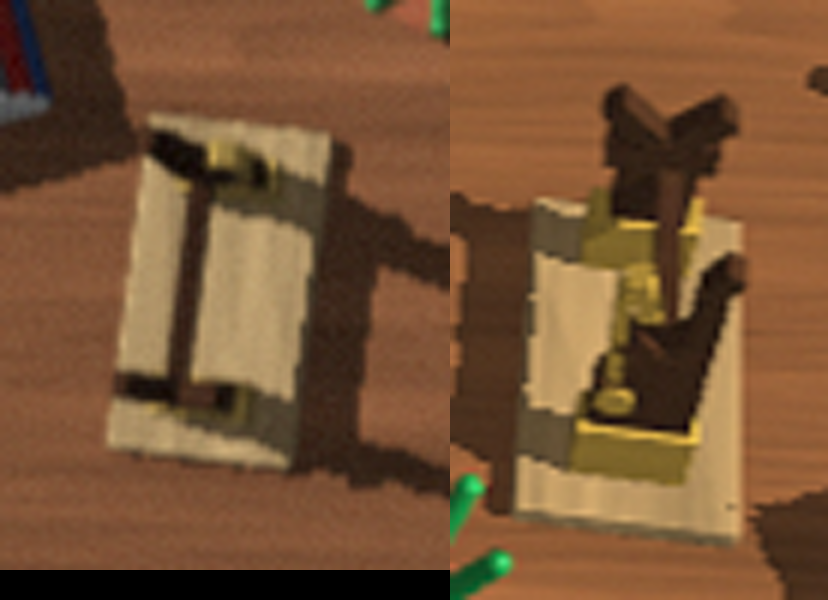

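The crops show the open V post at the near (-x) end and the clip post at the far end. Its upright wall is on world +y and the brass jaw on world -y. So stand yaw is about 84°, the centre is about (0.575, 0.23), and the wall tops are about 0.17 m high. I'll move now and look with the wrist camera on the way.

>>> {"name": "arm_command", "arguments": {"deltas": [{"dp": [0.73,-0.93,0.4],"rot": [0,0,-0.1],"hand": 1},{"dp": [0.73,-0.93,0.4],"rot": [0,0,-0.1],"hand": 1},{"dp": [0.73,-0.93,0.4],"rot": [0,0,-0.1],"hand": 1},{"dp": [0.73,-0.93,0.4],"rot": [0,0,-0.1],"hand": 1},{"dp": [0.73,-0.93,0.4],"rot": [0,0,-0.1],"hand": 1},{"dp": [0.73,-0.93,0.4],"rot": [0,0,-0.1],"hand": 1},{"dp": [0.73,-0.93,0.4],"rot": [0,0,-0.1],"hand": 1},{"dp": [0.73,-0.93,0.4],"rot": [0,0,-0.1],"hand": 1}]}}

```text
time: 1.1
position: [0.505, 0.3325, 0.342]
tool_rot: [-3.141, -0.001, 2.389]
contact_force: [-0.8, 0.5, -0.7]
grip_width: 0.0868
grasp_force: 0.0
```

Run:
```python
from h import *
s=sensors.state();print(s["time"],s["position"],s["tool_rot"],s["contact_force"])
c=get_calibration("wrist");p,d=capture("wrist");cv2.imwrite("pics/w1.png",p[:,:,::-1]);np.savez("w1.npz",p=p,d=d,w=world("wrist",d,c));print(np.round(c["T"],3),c["vfov"])
for n in("top","scene"):
    z=np.load(f"{n}0.npz"); p,w=z["p"],z["w"]; hsv=cv2.cvtColor(p,cv2.COLOR_RGB2HSV)
    m=((w[...,2]>.005)&(w[...,2]<.025)&(abs(w[...,0]-.575)<.15)&(abs(w[...,1]-.23)<.09)&(hsv[...,2]>60)).astype(np.uint8)
    m=cv2.morphologyEx(m,cv2.MORPH_OPEN,np.ones((3,3)))
    k,l,st,_=cv2.connectedComponentsWithStats(m);i=1+st[1:,4].argmax();q=w[l==i]
    print(n,st[i],cv2.minAreaRect((q[:,:2]*1000).astype(np.float32)))
```

```text
1.1 [0.50503755 0.33253317 0.34199392] [-3.14084080e+00 -1.21502066e-03  2.38900875e+00] [-0.7845465   0.45015634 -0.65143843]
[[ 0.683  0.707  0.184  0.455]
 [ 0.73  -0.661 -0.173  0.381]
 [-0.001  0.253 -0.967  0.504]
 [ 0.     0.     0.     1.   ]] 63.816795127563665
top [168 167  38  56 909] ((572.3287963867188, 230.53262329101562), (110.09625244140625, 200.81552124023438), 84.69437408447266)
scene [ 317  188   38   57 1018] ((574.3958740234375, 228.47613525390625), (109.39524841308594, 201.59033203125), 84.80401611328125)
```

View pics/w1.png

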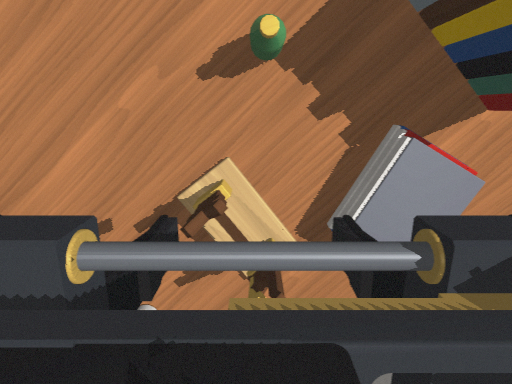

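The wrist view shows the stand's open-post end at about (225,200) and the perfume at (268,35). The gripper covers the lower half. Both cameras agree on the stand: centre (0.573, 0.2295), yaw 84.75°, board 110 x 201 mm as expected. Next is the bar.

>>> {"name": "arm_command", "arguments": {"deltas": [{"dp": [0,-1,0],"rot": [0,0,-0.05],"hand": 1},{"dp": [0,-1,0],"rot": [0,0,-0.05],"hand": 1},{"dp": [0,-1,0],"rot": [0,0,-0.05],"hand": 1},{"dp": [0,-1,0],"rot": [0,0,-0.05],"hand": 1},{"dp": [0,-1,0],"rot": [0,0,-0.05],"hand": 1}]}}

```text
time: 1.78
position: [0.5049, 0.0315, 0.3421]
tool_rot: [-3.141, -0.001, 2.234]
contact_force: [0.7, 0.7, 0.2]
grip_width: 0.0871
grasp_force: 0.0
```

>>> {"name": "arm_command", "arguments": {"deltas": [{"dp": [-0.02,-1,-0.5],"rot": [0,0,-0.041],"hand": 1},{"dp": [-0.02,-1,-0.5],"rot": [0,0,-0.041],"hand": 1},{"dp": [-0.02,-1,-0.5],"rot": [0,0,-0.041],"hand": 1},{"dp": [-0.02,-1,-0.5],"rot": [0,0,-0.041],"hand": 1},{"dp": [-0.02,-1,-0.5],"rot": [0,0,-0.041],"hand": 1},{"dp": [-0.02,-1,-0.5],"rot": [0,0,-0.041],"hand": 1},{"dp": [-0.02,-1,-0.5],"rot": [0,0,-0.041],"hand": 1}]}}

```text
time: 2.65
position: [0.4992, -0.2674, 0.1909]
tool_rot: [-3.139, -0.002, 2.102]
contact_force: [0.3, 0.6, 0.3]
grip_width: 0.0868
grasp_force: 0.0
```

Run:
```python
from h import *
s=sensors.state();print(s["time"],s["position"],s["tool_rot"])
c=get_calibration("wrist");p,d=capture("wrist");cv2.imwrite("pics/w2.png",p[:,:,::-1]);w=world("wrist",d,c);np.savez("w2.npz",p=p,d=d,w=w)
hsv=cv2.cvtColor(p,cv2.COLOR_RGB2HSV).astype(int)
m=((hsv[...,2]>100)&(w[...,2]>.009)&(w[...,2]<.04)&(abs(w[...,0]-.48)<.1)&(abs(w[...,1]+.25)<.12)&(d>0)).astype(np.uint8)
k,l,st,_=cv2.connectedComponentsWithStats(m)
for i in range(1,k):
  if st[i,4]>150:
    q=w[l==i];print(st[i],q.mean(0),cv2.minAreaRect((q[:,:2]*1000).astype(np.float32)))
    print(cv2.fitLine(q[:,:2].astype(np.float32),cv2.DIST_L1,0,.001,.001).ravel())
```

```text
2.65 [ 0.49918446 -0.26739323  0.19094485] [-3.13921393e+00 -2.49573258e-03  2.10228324e+00]
[ 229   62   30  179 3103] [ 0.47760014 -0.25161543  0.02400669] ((480.22344970703125, -257.59222412109375), (28.883169174194336, 190.0909423828125), 30.344707489013672)
[ 0.50074106 -0.8655971   0.47572604 -0.24813925]
```

View pics/w2.png

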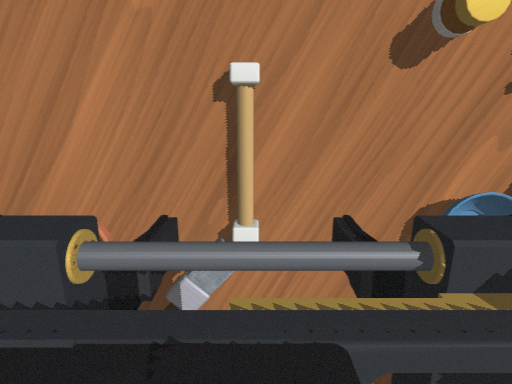

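The wrist view shows the bar from its far block at (245,73) to its near block at (245,232). The hairbrush is at (195,285), clear of the fingers. Bar centre is (0.4817, -0.259), axis at -60°. I'll grasp 30 mm from the middle, towards the end that will go into the clip.

>>> {"name": "arm_command", "arguments": {"deltas": [{"dp": [-0.008,-0.059,-0.15],"rot": [0,0,-0.002],"hand": 1},{"dp": [-0.008,-0.059,-0.3],"rot": [0,0,-0.002],"hand": 1},{"dp": [-0.008,-0.059,-0.45],"rot": [0,0,-0.002],"hand": 1},{"dp": [-0.008,-0.059,-0.55],"rot": [0,0,-0.002],"hand": 1},{"dp": [-0.008,-0.059,-0.62],"rot": [0,0,-0.002],"hand": 1},{"dp": [-0.008,-0.059,-0.62],"rot": [0,0,-0.002],"hand": 1}]}}

```text
time: 3.45
position: [0.4979, -0.2823, 0.0057]
tool_rot: [-3.142, -0.003, 2.1]
contact_force: [-0.4, -0.8, -0.1]
grip_width: 0.0866
grasp_force: 0.0
```

>>> {"name": "arm_command", "arguments": {"deltas": [{"dp": [0,0,0],"rot": [0,0,0],"hand": 0},{"dp": [0,0,0],"rot": [0,0,0],"hand": 0},{"dp": [0,0,0],"rot": [0,0,0],"hand": 0},{"dp": [0,0,0],"rot": [0,0,0],"hand": 0},{"dp": [0,0,0],"rot": [0,0,0],"hand": 0},{"dp": [0,0,0],"rot": [0,0,0],"hand": 0},{"dp": [0,0,0],"rot": [0,0,0],"hand": 0},{"dp": [0,0,0],"rot": [0,0,0],"hand": 0}], "force": 45}}

```text
time: 4.45
position: [0.4973, -0.2856, 0.0065]
tool_rot: [-3.142, -0.0, 2.096]
contact_force: [-0.5, 0.2, -1.0]
grip_width: 0.017
grasp_force: 45.0
```

>>> {"name": "arm_command", "arguments": {"deltas": [{"dp": [0,0,0.1],"rot": [0,0,0],"hand": 0},{"dp": [0,0,0.25],"rot": [0,0,0],"hand": 0},{"dp": [0.02,0.05,0.45],"rot": [0,0,0.03],"hand": 0},{"dp": [0.05,0.2,0.6],"rot": [0,0,0.06],"hand": 0},{"dp": [0.09,0.35,0.75],"rot": [0,0,0.09],"hand": 0},{"dp": [0.13,0.5,0.85],"rot": [0,0,0.12],"hand": 0},{"dp": [0.17,0.65,0.9],"rot": [0,0,0.15],"hand": 0},{"dp": [0.2,0.8,0.9],"rot": [0,0,0.18],"hand": 0},{"dp": [0.2,0.9,0.9],"rot": [0,0,0.2],"hand": 0}]}}

```text
time: 5.58
position: [0.5572, -0.0131, 0.2761]
tool_rot: [3.142, -0.001, 2.73]
contact_force: [-0.6, -0.0, -1.4]
grip_width: 0.017
grasp_force: 45.0
```

Run:
```python
from h import *
s=sensors.state();print(s)
```

```text
{'time': 5.575, 'joint_positions': array([-0.32936535,  0.23376669,  0.33704423,  1.76345418, -0.08408832,
        1.15914654,  1.1917187 ]), 'joint_vel': array([-0.25463397, -0.0331031 , -0.17458108,  0.03721214,  0.07956569,
       -0.00156458,  0.01070662]), 'effort': array([ 9.48175304e-01, -3.68878341e+01,  2.34961487e+00, -2.48212355e+01,
       -1.42450039e-01,  1.13397301e-01, -6.14229924e-03]), 'position': array([ 0.55719031, -0.01306706,  0.27612582]), 'tool_rot': array([ 3.14155748e+00, -8.41443145e-04,  2.72957936e+00]), 'contact_force': array([-0.64221337, -0.01637007, -1.35685833]), 'torque': array([-0.01583718, -0.15811916,  0.01848169]), 'grasp_force': 44.99595880508423, 'grip_width': 0.016981332549512135}
```

>>> {"name": "arm_command", "arguments": {"deltas": [{"dp": [0.03,0.16,0],"rot": [0,0,0.02],"hand": 0},{"dp": [0.06,0.32,0],"rot": [0,0,0.04],"hand": 0},{"dp": [0.09,0.48,0],"rot": [0,0,0.06],"hand": 0},{"dp": [0.12,0.64,0],"rot": [0,0,0.08],"hand": 0},{"dp": [0.14,0.75,0],"rot": [0,0,0.1],"hand": 0},{"dp": [0.153,0.808,0],"rot": [0,0,0.104],"hand": 0},{"dp": [0.153,0.808,0],"rot": [0,0,0.104],"hand": 0},{"dp": [0.153,0.808,0],"rot": [0,0,0.104],"hand": 0}]}}

```text
time: 6.58
position: [0.6034, 0.2242, 0.2765]
tool_rot: [-3.14, -0.0, 3.048]
contact_force: [-0.8, -0.6, -1.7]
grip_width: 0.0169
grasp_force: 45.0
```

Run:
```python
from h import *
s=sensors.state();print(s["time"],s["position"],s["tool_rot"])
np.set_printoptions(suppress=True,precision=4)
for n in("wrist","top","scene"):
  c=get_calibration(n);p,d=capture(n);cv2.imwrite(f"pics/{n}3.png",p[:,:,::-1]);w=world(n,d,c);np.savez(f"{n}3.npz",p=p,d=d,w=w)
  hsv=cv2.cvtColor(p,cv2.COLOR_RGB2HSV).astype(int)
  m=((hsv[...,2]>100)&(w[...,2]>.26)&(w[...,2]<.32)&(abs(w[...,0]-.57)<.13)&(abs(w[...,1]-.23)<.06)&(d>0)).astype(np.uint8)
  wh=m&(hsv[...,1]<50)&(hsv[...,2]>150)
  for nm,mm in(("bar",m),("white",wh)):
   k,l,st,ce=cv2.connectedComponentsWithStats(mm.astype(np.uint8))
   for i in range(1,k):
    if st[i,4]>25:
     q=w[l==i];print(n,nm,st[i],q.mean(0),np.median(q,0),cv2.fitLine(q.astype(np.float32),cv2.DIST_L1,0,.001,.001).ravel()[:3])
a=cv2.imread("pics/wrist3.png");b=cv2.imread("pics/scene3.png")[80:280,260:430]
b=cv2.resize(b,(326,384));cv2.imwrite("pics/c3.png",cv2.resize(np.hstack([a,b]),(800,367)))
```

```text
6.575 [0.6034439  0.22417031 0.27651081] [-3.13995721e+00 -9.33870718e-05  3.04811792e+00]
wrist bar [ 218    0   73  241 9509] [0.5371 0.231  0.2915] [0.5335 0.2307 0.2918] [ 0.9958 -0.091  -0.003 ]
wrist bar [239 271  32  27 861] [0.6259 0.2228 0.2916] [0.6258 0.223  0.2921] [-0.6717  0.738   0.064 ]
wrist white [ 219    0   72   27 1219] [0.4955 0.2358 0.2952] [0.4956 0.2361 0.2971] [ 0.1084  0.9924 -0.0575]
scene bar [345 163  14  22 226] [0.6557 0.2179 0.2932] [0.6634 0.2184 0.2951] [ 0.9957 -0.0834 -0.0394]
scene white [347 170  12  14 102] [0.6622 0.2204 0.2983] [0.6636 0.2213 0.3001] [ 0.5164  0.793  -0.3234]
```

View pics/c3.png

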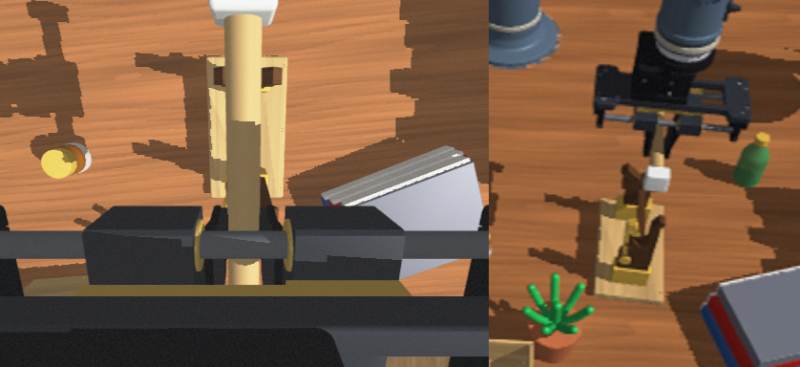

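The wrist view shows the bar gripped level, its far block at the top (245,10). The open post's two dark arm tips show at about (220,75) and (270,75), either side of it. I'll measure the post and the bar in this same view.

Run:
```python
from h import *
np.set_printoptions(suppress=True,precision=4)
z=np.load("wrist3.npz");p,w,d=z["p"],z["w"],z["d"];hsv=cv2.cvtColor(p,cv2.COLOR_RGB2HSV).astype(int)
u=np.array([.9958,-.0915]);n=np.array([.0915,.9958]);c=np.array([.5733,.2295])
S=(w[...,:2]-c)@u;N=(w[...,:2]-c)@n
m=(d>0)&(w[...,2]>.105)&(w[...,2]<.16)&(abs(S+.065)<.03)&(abs(N)<.05)
k,l,st,_=cv2.connectedComponentsWithStats(m.astype(np.uint8))
for i in range(1,k):
  if st[i,4]>10: q=l==i;print(st[i],"s",np.percentile(S[q],[3,50,97]),"n",np.percentile(N[q],[3,50,97]),"z",np.percentile(w[q][:,2],[5,50,95]))
# board in wrist view
m=(d>0)&(abs(w[...,2]-.015)<.006)&(abs(N)<.08)&(abs(S)<.13)&(hsv[...,2]>90)
m=cv2.morphologyEx(m.astype(np.uint8),cv2.MORPH_OPEN,np.ones((3,3)))>0
print("board s,n",np.percentile(S[m],[1,99]),np.percentile(N[m],[.5,99.5]))
# bar
b=(d>0)&(w[...,2]>.27)&(w[...,2]<.31)&(abs(N)<.03)
wh=b&(hsv[...,1]<50)&(hsv[...,2]>150); print("white s",np.percentile(S[wh],[1,50,99]),"n",np.percentile(N[wh],[1,99]),)
r=b&~wh&(S<-.02)&(S>-.07);print("rod n",np.percentile(N[r],[1,50,99]),"z",np.percentile(w[r][:,2],[50,98]))
for x in("top","scene"):
  z=np.load(f"{x}0.npz");w=z["w"];S=(w[...,:2]-c)@u;N=(w[...,:2]-c)@n
  for nm,s0 in(("open",-.065),("clip",.065)):
    q=(abs(S-s0)<.02)&(abs(N)<.07)&(w[...,2]>.1)&(w[...,2]<.2)
    print(x,nm,q.sum(),"s",np.percentile(S[q],[3,50,97]),"n",np.percentile(N[q],[3,50,97]),"z",np.percentile(w[q][:,2],[50,90,97]))
  q=(abs(S)<.045)&(abs(N)<.03)&(w[...,2]>.06)&(w[...,2]<.12);print("rail n",np.percentile(N[q],[3,50,97]),"z",np.percentile(w[q][:,2],[50,97]))
```

```text
[223  70  13  20 235] s [-0.071  -0.0631 -0.0557] n [-0.0318 -0.0256 -0.0202] z [0.1308 0.1363 0.1404]
[273  70  23  20 419] s [-0.071  -0.063  -0.0556] n [0.0163 0.0249 0.035 ] z [0.1299 0.1352 0.1401]
board s,n [-0.0967  0.0974] [-0.0528  0.0565]
white s [-0.0806 -0.0778 -0.0765] n [-0.0157  0.0124]
rod n [-0.0106 -0.0019  0.0068] z [0.2915 0.2936]
top open 111 s [-0.0743 -0.0658 -0.0517] n [-0.0302  0.0042  0.0317] z [0.1315 0.1422 0.1442]
top clip 122 s [0.0545 0.0613 0.0708] n [-0.0226  0.0079  0.0293] z [0.1527 0.1753 0.1806]
rail n [0.0012 0.0065 0.0131] z [0.0956 0.1031]
scene open 236 s [-0.0724 -0.0587 -0.0547] n [-0.03    0.0007  0.028 ] z [0.1237 0.1383 0.141 ]
scene clip 309 s [0.0584 0.0711 0.0743] n [-0.0236  0.0037  0.0235] z [0.1368 0.1707 0.1783]
rail n [-0.0003  0.005   0.0098] z [0.0978 0.1011]
```

>>> {"name": "arm_command", "arguments": {"deltas": [{"dp": [0,0,0],"rot": [-0.003,-0.03,0],"hand": 0},{"dp": [0,0,0],"rot": [-0.0054,-0.0585,0],"hand": 0},{"dp": [0,0,-0.1],"rot": [-0.0054,-0.0585,0],"hand": 0},{"dp": [0,0,-0.1],"rot": [-0.0054,-0.0585,0],"hand": 0},{"dp": [0,0,-0.1],"rot": [-0.0054,-0.0585,0],"hand": 0}]}}

```text
time: 7.35
position: [0.604, 0.2263, 0.2476]
tool_rot: [3.141, 0.186, 3.05]
contact_force: [0.5, 0.7, -0.7]
grip_width: 0.0165
grasp_force: 45.0
```

```bash
cat > m.py <<'E'
from h import *
np.set_printoptions(suppress=True,precision=4)
import sys
s=sensors.state();print(s["time"],s["position"],s["tool_rot"],s["contact_force"],s["torque"])
c0=np.array([.5733,.2295]);u=np.array([.9958,-.0915]);n=np.array([.0915,.9958])
c=get_calibration("wrist");p,d=capture("wrist");cv2.imwrite(f"pics/{sys.argv[1]}.png",p[:,:,::-1])
w=world("wrist",d,c);hsv=cv2.cvtColor(p,cv2.COLOR_RGB2HSV).astype(int);S=(w[...,:2]-c0)@u;N=(w[...,:2]-c0)@n
b=(d>0)&(w[...,2]>.1)&(abs(N)<.03)&(S>-.13)&(S<.02)&(hsv[...,2]>100)&(np.arange(384)[:,None]<215)
wh=b&(hsv[...,1]<50)&(hsv[...,2]>150);
if wh.any(): print("white s",np.percentile(S[wh],[1,50,99]),"n",np.percentile(N[wh],[1,99]))
r=b&~wh&(hsv[...,1]>50)&(hsv[...,2]>120)
for a in(-.07,-.05,-.03,-.01):
  q=r&(abs(S-a)<.005)
  if q.sum()>10: print("rod s",a,"n",np.percentile(N[q],[2,50,98]),"z",np.percentile(w[q][:,2],[50,95]))
m=(d>0)&(w[...,2]>.12)&(w[...,2]<.16)&(abs(S+.065)<.025)&(abs(N)<.05)&(hsv[...,2]<110)
k,l,st,_=cv2.connectedComponentsWithStats(m.astype(np.uint8))
for i in range(1,k):
  if st[i,4]>25: q=l==i;print("post",st[i],"s",np.percentile(S[q],[3,97]),"n",np.percentile(N[q],[3,97]),"z",np.percentile(w[q][:,2],[50,95]))
E
python3 m.py w4
```

```text
7.35 [0.604  0.2263 0.2476] [3.1414 0.1857 3.0504] [ 0.4988  0.7368 -0.7326] [0.0618 0.2144 0.0583]
white s [-0.0824 -0.0795 -0.0744] n [-0.0139  0.0144]
rod s -0.07 n [-0.0196 -0.0003  0.0282] z [0.2434 0.2457]
rod s -0.05 n [-0.0083  0.0001  0.0084] z [0.2477 0.2496]
rod s -0.03 n [-0.0085  0.0001  0.0088] z [0.2514 0.2536]
rod s -0.01 n [-0.0079  0.0001  0.0086] z [0.2555 0.2574]
post [213  35  13  23 262] s [-0.0715 -0.0565] n [-0.0312 -0.022 ] z [0.1361 0.1402]
post [275  36  16  23 333] s [-0.0709 -0.0564] n [0.0161 0.0261] z [0.1357 0.1406]
```

>>> {"name": "arm_command", "arguments": {"deltas": [{"dp": [-0.004,0,-0.06],"rot": [0,0,0],"hand": 0},{"dp": [-0.004,0,-0.12],"rot": [0,0,0],"hand": 0},{"dp": [-0.004,0,-0.18],"rot": [0,0,0],"hand": 0},{"dp": [-0.004,0,-0.24],"rot": [0,0,0],"hand": 0},{"dp": [-0.004,0,-0.28],"rot": [0,0,0],"hand": 0},{"dp": [-0.004,0,-0.31],"rot": [0,0,0],"hand": 0},{"dp": [-0.004,0,-0.31],"rot": [0,0,0],"hand": 0},{"dp": [-0.004,0,-0.31],"rot": [0,0,0],"hand": 0}]}}

```text
time: 8.4
position: [0.6023, 0.2268, 0.1541]
tool_rot: [3.141, 0.185, 3.051]
contact_force: [0.6, -0.3, -1.6]
grip_width: 0.0169
grasp_force: 45.0
```

```bash
python3 m.py w5
python3 - <<'E'
from h import *
p,d=capture("scene");a=cv2.imread("pics/w5.png");b=cv2.resize(p[110:270,280:410,::-1],(312,384));cv2.imwrite("pics/c5.png",cv2.resize(np.hstack([a,b]),(800,373)))
E
```

```text
8.4 [0.6023 0.2268 0.1541] [3.1414 0.1851 3.0513] [ 0.6324 -0.3277 -1.6306] [ 0.0335  0.1665 -0.0229]
white s [-0.0841 -0.0812 -0.0764] n [-0.0135  0.0147]
rod s -0.07 n [-0.0207  0.0004  0.0291] z [0.15   0.1528]
rod s -0.05 n [-0.0079  0.0005  0.0088] z [0.1545 0.1566]
rod s -0.03 n [-0.0082  0.0005  0.0092] z [0.1583 0.1604]
rod s -0.01 n [-0.008   0.0005  0.009 ] z [0.1623 0.1644]
post [ 189   36   47   36 1322] s [-0.0709 -0.0561] n [-0.031  -0.0099] z [0.1343 0.1398]
post [ 275   36   36   36 1179] s [-0.071  -0.0562] n [0.0115 0.026 ] z [0.1334 0.14  ]
```

View pics/c5.png

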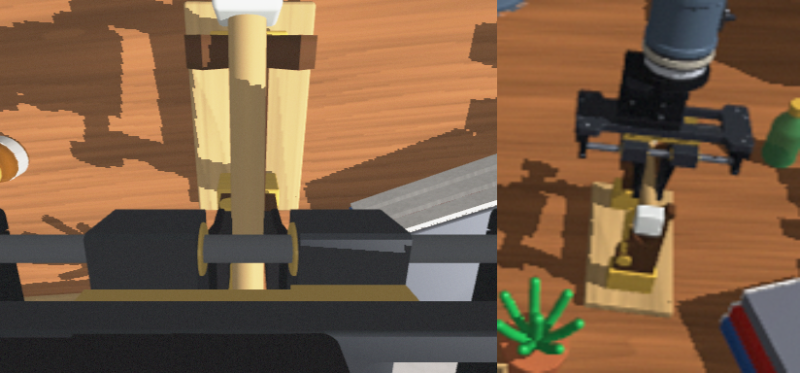

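The bar lies over the V notch, centred between the post arms at (208,50) and (297,50), with its block outside the post. Now I'll lower slowly, feeling for contact.

>>> {"name": "arm_command", "arguments": {"deltas": [{"dp": [0,0,-0.01],"rot": [0,0,0],"hand": 0},{"dp": [0,0,-0.02],"rot": [0,0,0],"hand": 0},{"dp": [0,0,-0.03],"rot": [0,0,0],"hand": 0},{"dp": [0,0,-0.04],"rot": [0,0,0],"hand": 0},{"dp": [0,0,-0.045],"rot": [0,0,0],"hand": 0},{"dp": [0,0,-0.045],"rot": [0,0,0],"hand": 0}]}}

```text
time: 9.25
position: [0.6043, 0.2279, 0.1417]
tool_rot: [3.139, 0.19, 3.051]
contact_force: [5.1, 1.0, 5.5]
grip_width: 0.017
grasp_force: 45.0
```

>>> {"name": "arm_command", "arguments": {"deltas": [{"dp": [0,0,-0.005],"rot": [0,0,0],"hand": 0},{"dp": [0,0,-0.01],"rot": [0,0,0],"hand": 0},{"dp": [0,0,-0.01],"rot": [0,0,0],"hand": 0}]}}

```text
time: 9.62
position: [0.6048, 0.2281, 0.1392]
tool_rot: [3.138, 0.191, 3.051]
contact_force: [5.6, 1.0, 6.5]
grip_width: 0.017
grasp_force: 45.0
```

```bash
python3 m.py w6
python3 - <<'E'
from h import *
p,d=capture("scene");a=cv2.imread("pics/w6.png");b=cv2.resize(p[130:250,300:380,::-1],(256,384),interpolation=cv2.INTER_CUBIC);np.savez("s6.npz",p=p,d=d)
q,_=capture("top");t=cv2.resize(q[150:240,160:220,::-1],(256,384),interpolation=cv2.INTER_CUBIC)
cv2.imwrite("pics/c6.png",cv2.resize(np.hstack([a[:,130:400],b,t]),(782,384)))
E
```

```text
9.625 [0.6048 0.2281 0.1392] [3.1383 0.1906 3.0514] [5.5506 1.0077 6.4743] [ 0.3014 -1.1825  0.0136]
white s [-0.0816 -0.079  -0.0754] n [-0.0117  0.0163]
rod s -0.07 n [-0.0208 -0.0004  0.029 ] z [0.1367 0.1395]
rod s -0.05 n [-0.0064  0.0022  0.0105] z [0.1406 0.1425]
rod s -0.03 n [-0.0063  0.0023  0.0104] z [0.144  0.1462]
rod s -0.01 n [-0.0066  0.0018  0.0107] z [0.1475 0.1497]
post [179  29  22  40 741] s [-0.0711 -0.0561] n [-0.0315 -0.022 ] z [0.1358 0.1403]
post [ 276   29   38   41 1387] s [-0.0709 -0.0562] n [0.0123 0.026 ] z [0.134  0.1402]
post [225  30  11  38 344] s [-0.0709 -0.0562] n [-0.0112 -0.0068] z [0.1277 0.1303]
```

View pics/c6.png

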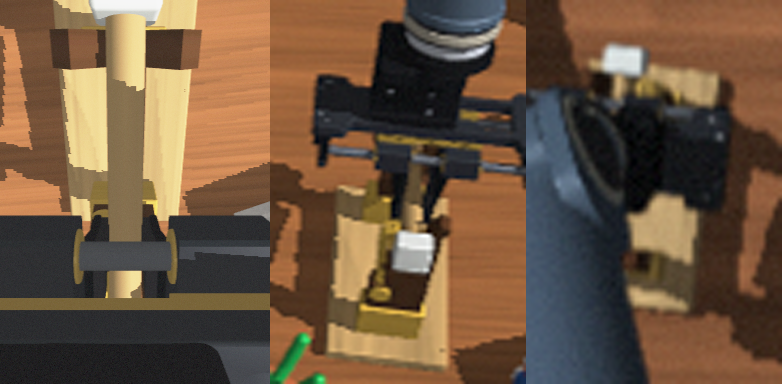

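The left panel shows the rod in the open notch with its block clear. The middle panel shows the clip-end block close against the clip post. At this tilt (0.19 rad) the end blocks use up all the end play, and the +x force is the clip-end block rubbing on the post. I'll back off a little, reduce the tilt and recentre.

>>> {"name": "arm_command", "arguments": {"deltas": [{"dp": [0,0,0.015],"rot": [0,0,0],"hand": 0},{"dp": [0.006,0.002,0.02],"rot": [0.001,0.01,0],"hand": 0},{"dp": [0.006,0.002,0.02],"rot": [0.0019,0.021,0],"hand": 0},{"dp": [0.006,0.002,0.02],"rot": [0.0019,0.021,0],"hand": 0},{"dp": [0.006,0.002,0.02],"rot": [0.0019,0.021,0],"hand": 0}]}}

```text
time: 10.4
position: [0.6035, 0.2277, 0.1426]
tool_rot: [-3.141, 0.118, 3.052]
contact_force: [3.1, 1.6, -0.1]
grip_width: 0.0168
grasp_force: 45.0
```

```bash
python3 m.py w7
```

```text
10.4 [0.6035 0.2277 0.1426] [-3.1413  0.1182  3.0523] [ 3.1363  1.6087 -0.1317] [ 0.3684 -0.5554  0.0934]
white s [-0.0827 -0.0798 -0.0763] n [-0.0129  0.0153]
rod s -0.07 n [-0.0209  0.      0.0289] z [0.1445 0.1473]
rod s -0.05 n [-0.0075  0.0014  0.0097] z [0.1481 0.15  ]
rod s -0.03 n [-0.0073  0.0014  0.0096] z [0.1506 0.1524]
rod s -0.01 n [-0.007   0.0014  0.0099] z [0.1532 0.155 ]
post [185  33  20  38 643] s [-0.0711 -0.0564] n [-0.0315 -0.0219] z [0.136  0.1404]
post [218  35  18  36 552] s [-0.071  -0.0564] n [-0.0155 -0.0079] z [0.1308 0.135 ]
post [ 274   34   36   37 1240] s [-0.0709 -0.0564] n [0.0117 0.026 ] z [0.1335 0.1401]
```

>>> {"name": "arm_command", "arguments": {"deltas": [{"dp": [0.008,0,0],"rot": [0,0,0],"hand": 0},{"dp": [0.008,0,0],"rot": [0,0,0],"hand": 0},{"dp": [0.008,0,0],"rot": [0,0,0],"hand": 0}]}}

```text
time: 10.82
position: [0.605, 0.2278, 0.1425]
tool_rot: [-3.141, 0.116, 3.052]
contact_force: [-2.0, 2.0, -1.6]
grip_width: 0.0166
grasp_force: 45.0
```

>>> {"name": "arm_command", "arguments": {"deltas": [{"dp": [0,0,-0.006],"rot": [0,0,0],"hand": 0},{"dp": [0,0,-0.012],"rot": [0,0,0],"hand": 0},{"dp": [0,0,-0.018],"rot": [0,0,0],"hand": 0},{"dp": [0,0,-0.018],"rot": [0,0,0],"hand": 0}]}}

```text
time: 11.32
position: [0.6069, 0.2277, 0.138]
tool_rot: [3.141, 0.12, 3.052]
contact_force: [1.0, 3.8, 1.8]
grip_width: 0.017
grasp_force: 45.0
```

>>> {"name": "arm_command", "arguments": {"deltas": [{"dp": [0,0.002,-0.006],"rot": [0,0.002,0],"hand": 0},{"dp": [0,0.002,-0.012],"rot": [0,0.004,0],"hand": 0},{"dp": [0,0.002,-0.018],"rot": [0,0.006,0],"hand": 0},{"dp": [0,0.002,-0.018],"rot": [0,0.006,0],"hand": 0}]}}

```text
time: 11.82
position: [0.6068, 0.2286, 0.1323]
tool_rot: [-3.141, 0.1, 3.052]
contact_force: [2.0, 5.9, 2.8]
grip_width: 0.017
grasp_force: 45.0
```

>>> {"name": "arm_command", "arguments": {"deltas": [{"dp": [0,0,-0.006],"rot": [0,0.002,0],"hand": 0},{"dp": [0,0,-0.01],"rot": [0,0.004,0],"hand": 0},{"dp": [0,0,-0.01],"rot": [0,0.004,0],"hand": 0}]}}

```text
time: 12.2
position: [0.6066, 0.2285, 0.129]
tool_rot: [-3.139, 0.087, 3.052]
contact_force: [2.7, 5.0, 1.5]
grip_width: 0.017
grasp_force: 45.0
```

```bash
python3 m.py w8
```

```text
12.2 [0.6066 0.2285 0.129 ] [-3.1394  0.0874  3.0516] [2.7374 4.9836 1.5412] [ 1.1345 -0.3802  0.1499]
white s [-0.0789 -0.0763 -0.0743] n [-0.0117  0.0162]
rod s -0.07 n [-0.0209 -0.0005  0.0289] z [0.1367 0.1393]
rod s -0.05 n [-0.0062  0.0025  0.0106] z [0.1383 0.1402]
rod s -0.03 n [-0.006   0.0025  0.011 ] z [0.1399 0.1417]
rod s -0.01 n [-0.0058  0.0025  0.0108] z [0.1414 0.1432]
post [ 178   22   57   43 1102] s [-0.071  -0.0556] n [-0.0312 -0.0073] z [0.1335 0.14  ]
post [ 274   23   50   43 1472] s [-0.071  -0.0556] n [0.0124 0.0261] z [0.1336 0.14  ]
```

>>> {"name": "arm_command", "arguments": {"deltas": [{"dp": [0,0,-0.006],"rot": [0,0.004,0],"hand": 0},{"dp": [0,0,-0.012],"rot": [0,0.007,0],"hand": 0},{"dp": [0,0,-0.016],"rot": [0,0.01,0],"hand": 0},{"dp": [0,0,-0.016],"rot": [0,0.01,0],"hand": 0}]}}

```text
time: 12.75
position: [0.6059, 0.2275, 0.1234]
tool_rot: [-3.135, 0.054, 3.051]
contact_force: [2.4, 4.2, -2.1]
grip_width: 0.0168
grasp_force: 45.0
```

>>> {"name": "arm_command", "arguments": {"deltas": [{"dp": [0,0,-0.006],"rot": [0,0.003,0],"hand": 0},{"dp": [0,0,-0.012],"rot": [0,0.006,0],"hand": 0},{"dp": [0,0,-0.012],"rot": [0,0.006,0],"hand": 0}]}}

```text
time: 13.12
position: [0.6059, 0.2276, 0.1214]
tool_rot: [-3.134, 0.035, 3.052]
contact_force: [-1.5, 1.5, 4.9]
grip_width: 0.0166
grasp_force: 45.0
```

```bash
python3 m.py w9
```

```text
13.125 [0.6059 0.2276 0.1214] [-3.1335  0.0355  3.0516] [-1.5397  1.5053  4.9033] [ 0.6591  0.3382 -0.1191]
white s [-0.0781 -0.0758 -0.0747] n [-0.0115  0.0164]
rod s -0.07 n [-0.0209 -0.0004  0.029 ] z [0.1367 0.1393]
rod s -0.05 n [-0.0061  0.0021  0.0106] z [0.1369 0.1387]
rod s -0.03 n [-0.0063  0.0022  0.0106] z [0.1369 0.1388]
rod s -0.01 n [-0.0067  0.0017  0.0104] z [0.1369 0.1386]
post [ 178   21   59   49 1206] s [-0.0709 -0.0555] n [-0.0312 -0.0072] z [0.133  0.1401]
post [ 276   21   51   46 1585] s [-0.0709 -0.0555] n [0.0124 0.0263] z [0.1335 0.1401]
```

>>> {"name": "arm_command", "arguments": {"deltas": [{"dp": [0,0,-0.005],"rot": [0,0,0],"hand": 0},{"dp": [0,0,-0.01],"rot": [0,0,0],"hand": 0},{"dp": [0,0,-0.01],"rot": [0,0,0],"hand": 0}]}}

```text
time: 13.55
position: [0.606, 0.2278, 0.1211]
tool_rot: [-3.134, 0.036, 3.052]
contact_force: [-6.1, 1.7, 18.7]
grip_width: 0.0166
grasp_force: 45.0
```

```bash
python3 m.py w10
python3 - <<'E'
from h import *
p,d=capture("scene");z=np.load("scene0.npz")["p"];f=lambda q:cv2.resize(q[150:250,305:375,::-1],(390,557),interpolation=cv2.INTER_CUBIC)
cv2.imwrite("pics/c10.png",np.hstack([f(z),f(p)]))
E
```

```text
13.55 [0.606  0.2278 0.1211] [-3.1343  0.0364  3.0519] [-6.0834  1.6641 18.6662] [ 0.1001  1.5311 -0.0848]
white s [-0.0778 -0.0757 -0.0746] n [-0.0114  0.0163]
rod s -0.07 n [-0.0208 -0.0003  0.029 ] z [0.1367 0.1393]
rod s -0.05 n [-0.0059  0.0022  0.0107] z [0.1369 0.1387]
rod s -0.03 n [-0.0062  0.0023  0.0107] z [0.1369 0.1386]
rod s -0.01 n [-0.0065  0.0019  0.0105] z [0.1368 0.1385]
post [ 178   20   59   47 1220] s [-0.071  -0.0555] n [-0.0313 -0.0072] z [0.1332 0.14  ]
post [ 276   21   53   46 1612] s [-0.0709 -0.0555] n [0.0123 0.0263] z [0.1335 0.1401]
```

View pics/c10.png

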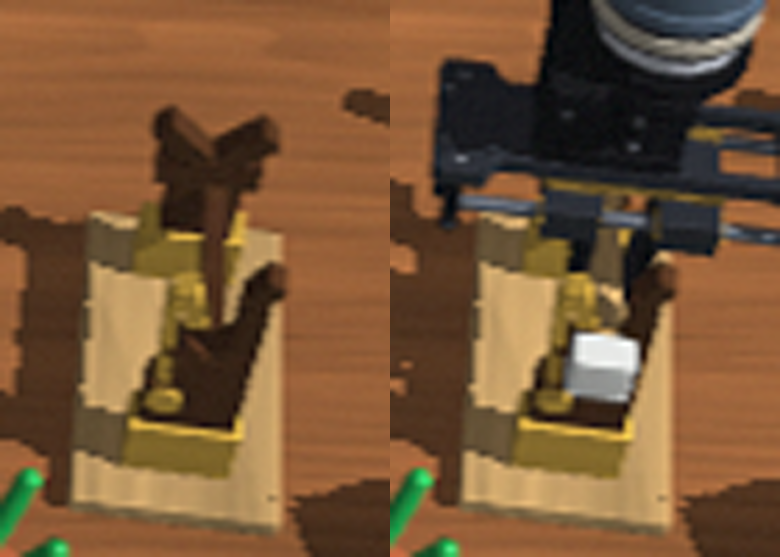

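Left: before. Right: now. The block sits down at the clip post (605,365), and the jaw at (575,300) is back at its original place. The rod measures level at z 0.1295 and the contact is stiff, so the bar is seated. I'll relieve the push and release.

>>> {"name": "arm_command", "arguments": {"deltas": [{"dp": [0,0,0.008],"rot": [0,0,0],"hand": 0},{"dp": [0,0,0.014],"rot": [0,0,0],"hand": 0},{"dp": [0,0,0.014],"rot": [0,0,0],"hand": 0},{"dp": [0,0,0.014],"rot": [0,0,0],"hand": 0.6},{"dp": [0,0,0.014],"rot": [0,0,0],"hand": 0.6},{"dp": [0,0,0.014],"rot": [0,0,0],"hand": 0.6},{"dp": [0,0,0.014],"rot": [0,0,0],"hand": 0.6},{"dp": [0,0,0.014],"rot": [0,0,0],"hand": 0.6}]}}

```text
time: 14.65
position: [0.6063, 0.2279, 0.122]
tool_rot: [-3.134, 0.037, 3.052]
contact_force: [-0.3, -0.4, -0.2]
grip_width: 0.051
grasp_force: 0.0
```

>>> {"name": "arm_command", "arguments": {"deltas": [{"dp": [0,0,0.06],"rot": [0,0,0],"hand": 0.6},{"dp": [0,0,0.15],"rot": [0,0,0],"hand": 0.6},{"dp": [0,0,0.3],"rot": [0,0,0],"hand": 0.6},{"dp": [-0.2,0,0.45],"rot": [0,0,0],"hand": 0.6},{"dp": [-0.4,0,0.5],"rot": [0,0,0],"hand": 0.6},{"dp": [-0.5,0,0.5],"rot": [0,0,0],"hand": 0.6}]}}

```text
time: 15.4
position: [0.455, 0.2286, 0.2753]
tool_rot: [-3.137, 0.041, 3.053]
contact_force: [-0.3, 0.7, 1.0]
grip_width: 0.0526
grasp_force: 0.0
```

Run:
```python
from h import *
np.set_printoptions(suppress=True,precision=4)
s=sensors.state();print(s["time"],s["position"],s["contact_force"])
c0=np.array([.5733,.2295]);u=np.array([.9958,-.0915]);n=np.array([.0915,.9958])
P,d=capture("scene");w=world("scene",d);q0=np.load("scene0.npz")["p"]
hsv=cv2.cvtColor(P,cv2.COLOR_RGB2HSV).astype(int);S=(w[...,:2]-c0)@u;N=(w[...,:2]-c0)@n
rod=(d>0)&(w[...,2]>.125)&(w[...,2]<.155)&(abs(N)<.02)&(abs(S)<.055)&(hsv[...,2]>110)
print(rod.sum(),cv2.fitLine(np.c_[S[rod],N[rod],w[rod][:,2]].astype(np.float32),cv2.DIST_L1,0,.001,.001).ravel())
for sg in(-1,1):
  b=(d>0)&(abs(S-sg*.087)<.02)&(w[...,2]>.13)&(w[...,2]<.16)&(abs(N)<.03)&(hsv[...,1]<60)&(hsv[...,2]>140)
  if b.any(): print("block",sg,b.sum(),np.median(S[b]),np.median(N[b]),np.median(w[b][:,2]))
f=lambda q:cv2.resize(q[150:250,305:375,::-1],(390,557),interpolation=cv2.INTER_CUBIC)
cv2.imwrite("pics/c11.png",np.hstack([f(q0),f(P)]))
```

```text
15.4 [0.455  0.2286 0.2753] [-0.25    0.7293  0.9757]
125 [ 0.9999 -0.0103 -0.0019  0.0064  0.0008  0.1389]
block -1 58 -0.0817208762293704 0.0001340541577967265 0.1449454879576756
block 1 92 0.09287026379584438 0.0006934701815274082 0.14370157292722757
```

View pics/c11.png

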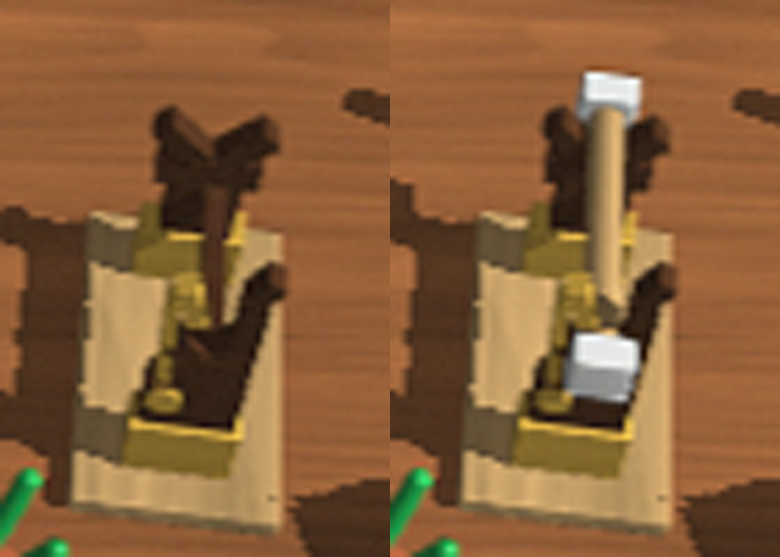

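The bar lies level in both notches (slope 0.002, in line within 0.01 rad). The jaw at (577,300) matches its shut position in the first picture, and the gripper is clear. I'll hand it in.

```bash
python3 -c "
from workcell import order
print(order.hand_in())"
```

```text
the job is handed in; nothing more can be done
None
```

I handed the job in after about 15 s of robot time, but it returned no verdict. By camera, the bar sits level in both notches with the clip shut over it and the gripper clear. The highest push I read was about 19 N, and I didn't re-measure the other things on the dresser.

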